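Clear the inspection mat and present a plug-in board

TASK

First clear the white inspection mat: put the small cardboard parts pack that lies on it into the open drawer, let go of it and slide the drawer fully shut. Then draw the plug-in circuit board straight up out of its slotted stand and lean it over to about 45 degrees for inspection, component side facing upward and its long edges level, and finish holding it like that in the gripper over the middle of the mat, still and with its lowest edge at least 100 mm above the mat. Leave the multimeter and the soldering-tip cleaner where they are.

Things in the scene. Friction and masses are not known exactly. Their poses are not given: they have to be found in the camera images.
- pack: Parts pack: small closed cardboard carton with a pale paper band, 58 (its x) x 38 (its y) x 26 mm high, about 70 g, lying flat on the inspection mat. Origin: centre of its underside, z up.
- mat: Inspection mat: fixed white plastic slab 200 x 200 x 4 mm on the bench, always between the drawer cabinet and the board stand. Origin: centre of its underside on the bench (z = 0); its top is 4 mm above.
- cab_drawer0 (a joint): Opening of the one drawer of a low grey cabinet (220 deep, 200 wide, top 96 mm above the bench; left or right of the mat). Metres: 0 fully shut (front flush), 0.15 fully open; starts at 0.12 to 0.145. Opens towards the robot along drawer_floor's -x; about 1 N slides it, plus 4 N per m/s; no latch, stays where left.
- drawer_floor (a point): Centre of the drawer's inner floor, moves with it; x from front to back (away from the robot), y along the front, z up. Floor inside: x -87 to +87, y -79 to +79 mm, 28 mm above the bench; walls 46 mm high; front panel 15 mm thick, outer face at x -109 mm, top 56 mm above the floor. Open by q, the cabinet's top covers all beyond x = q - 94 mm.
- cab_drawer0_handle (a point): Middle of the drawer's handle: a level steel bar, 11 mm diameter, 100 mm long along y, 35 mm in front of the drawer's front face, 58 mm above the bench. Axes as drawer_floor. Pushing it towards +x shuts the drawer.
- stand: Fixed black board stand, left or right of the mat: foot 120 (x) x 130 (y) x 10 mm with two upright slotted guides at its y ends, up to 65 mm above the bench, that hold the board's side edges; slot 7 mm wide, open at the top. Origin: centre of its underside.
- board: Green circuit board, 200 g, 100 wide (y) x 4 mm (x), upright in the stand, lower edge 10 mm above the bench, may lean a few degrees. Aluminium grip bar on top: 12 mm thick (x), 100 wide, 92 to 122 mm above lower edge. Parts up to 20 mm proud on its +x face, which starts facing away from the robot (yaw within 0.4). Origin: middle of lower edge; z to the bar. Lift straight 60 mm to clear the slot.
- board_mid (a point): Middle of the board, 61 mm above its lower edge, in the board's axes.
- multimeter: Bystander: red multimeter, 160 x 78 x 34 mm, lying beyond the mat. Origin: centre of its underside.
- tip_cleaner: Bystander: round brass soldering-tip cleaner, 72 mm in diameter, 52 mm high, beyond the mat. Origin: centre of its underside.

How it is judged (in metres and radians):
On the way, in this order (a step that is already met when the one before it is completed fails the run):
1. the pack lies in the drawer, released, the drawer still open (x of pack in the frame of drawer_floor between -0.088 and 0.088 m and y of pack in the frame of drawer_floor between -0.08 and 0.08 m and z of pack in the frame of drawer_floor between -0.005 and 0.04 m and contact force between the fingers and pack below 0.05 N and value of joint cab_drawer0 above 0.05 m), for 0.1 s.
2. the drawer is shut with the pack in it (x of pack in the frame of drawer_floor between -0.088 and 0.088 m and y of pack in the frame of drawer_floor between -0.08 and 0.08 m and z of pack in the frame of drawer_floor between -0.005 and 0.04 m and contact force between the fingers and pack below 0.05 N and value of joint cab_drawer0 below 0.008 m), for 0.2 s.
3. the board is drawn up out of its stand (height (world z) of board above 0.07 m and contact force between the fingers and board above 1 N), for 0.1 s.
At the end, for the whole second after the job is handed in: Pack released in the drawer, drawer shut within 8 mm; board held by the fingers, out of its stand, at rest, lower edge over 100 mm above the bench, middle within 100 mm of the mat centre seen from above, component side up 30 to 60 degrees from level, long edges level within 15 degrees (all of step 2 and contact force between the fingers and board above 1 N and contact force between board and stand below 0.05 N and height (world z) of each of board, board_mid above 0.1 m and horizontal distance between board_mid and mat below 0.1 m and angle between board's own x axis and vertical between 0.52 and 1.05 rad and angle between board's own y axis and vertical between 1.31 and 1.83 rad and linear speed of board below 0.03 m/s and angular speed of board below 0.15 rad/s); the arm keeps its last pose, push and grip.
It fails at once if the multimeter is moved by more than 30 mm (distance of multimeter from where it was at the start of the episode above 0.03 m).
It fails at once if the soldering-tip cleaner is moved by more than 30 mm (distance of tip_cleaner from where it was at the start of the episode above 0.03 m).
It also fails if it takes over 61 s, if anything falls off the work surface, if the arm or the gripper's body presses on something with over 40 N, if the wrist force passes 120 N, or if a joint passes its speed limit or range.

ROBOT

A 6-joint arm with a two-finger parallel gripper is mounted at the origin on the work surface. World frame = base frame: x ahead of the robot, y to its left, z up, the work surface at z = 0. Lengths are in m, angles in degrees, forces in N, time in s.
With the tool pointing down it reaches from about 0.35 to 0.875 m from the base axis. Payload 4.2 kg.
Tool frame: the origin (TCP) lies where the fingers leave the gripper's body, on its centre line; the fingertips stand 70 mm ahead of it and the grasp point (between the pads) lies 51 mm ahead of it; z points along the fingers, y is the direction in which the jaws open and shut (so a half turn about z gives the same grasp; the last joint's range is limited). The gripper opens to 87 mm and grips with 3 to 60 N. Pads are 19 mm wide; open, the fingers measure 117 mm over their backs; the gripper's body (75 mm by 190 mm) begins 51 mm behind the grasp point.
Start: joints at [78.186, 22.042, 0.453, 0, -68.411, -14.817], TCP at [0.28, 0.559, 0.292] pointing down, gripper open.
Joint ranges: [-179.83, 179.83], [-69.29, 118.12], [-61.27, 80.66], [-181.25, 117.63], [-171.15, -9.14], [-177.46, 177.46]. Speed limits (degrees/s): [159.86, 159.86, 180, 180, 180, 180].

INTERFACE

Orientations are given as a 3x3 rotation matrix whose columns are the frame's x, y, z axes.
In Python, from station import sense, capture, camera_model, finish_job gives the robot as it stands.
- The arm moves only by the shell command python3 -m inch 'ROWS'. ROWS is JSON, a list of rows, each an object with "hand": the closure, from 0 (fully open) to 1 (shut); "slide": the shift along the world's x, y, z in cm, a list of three; "yaw": the turn about the world's z in rad. A call has 1 to 10 rows; each row is the pose to reach, as a shift and turn from the pose commanded when the call began; what a row does not reach only later rows make up. A row lasts 1/8 s, in which the tool goes at most 62.5 mm and 10.7 degrees, less where a joint would pass 70% of its speed; a pose out of reach is approached as far as the arm can. A call with a gripper value outside its range is refused whole. The fingers move at their own pace and stop on an object; the grip force is fixed at half the most. Time passes only in rows, so rows that repeat a pose let the fingers close. It gives the time, the measured TCP pose, the force and the opening at its end, in the units of the state.
- sense(): the state, without advancing time (a new reading comes with each control period).
- capture(name): name is "scene" or "side" or "wrist"; returns the picture (384x512x3 uint8, blue, green, red); there is no depth.
- camera_model(name): a dict with "mtx" (3x3 intrinsics, pixels), "xyz" and "orientation" of the camera in the world; the wrist camera has in their place "tool_from_camera" (4x4, takes a point from camera to tool coordinates, whose origin is the TCP and whose axes are the flange's). Camera axes: x right, y up, looking along -z (the intrinsics and any distortion apply to the point x, -y, -z); pixel columns grow to the right and rows downward; lengths in m; the calibration is good to about 2 mm. A picture is of the moment at which its call begins: read the wrist's pose just before it. camera_model takes no time and is no camera call.
- finish_job(): hands the job in, once; it reports no verdict.
The state is a dict: "time_s": time; "joints": joint angles; "joint_velocities": joint speeds; "effort": joint torques, N m; "tcp_pos": TCP position; "ee_rot": TCP orientation; "wrist_force": force on the tool from outside, world axes, zero at the start; "moment": the same for the moment, N m; "gripper_width": opening from 0.0 (shut) to 1.0 (fully open).
Only numpy, scipy, OpenCV 4.12 (cv2) and the standard library are available. Lean on these libraries where they do the work, as an engineer would, in place of code of your own. Each camera call takes 0.05 s, during which the arm holds its last target. There are 200 camera calls.

## Working session

There is one attempt and no reset: what is moved stays moved. The work goes in short steps, Python scripts to look and compute and a shell command to move; the robot and the scene stay as the last step left them, time stands still between calls to the robot, and variables do not carry over. Pictures are saved under pics/ and viewed, about 8 in all and at most 12, crops included, and the job is handed in when it is done.

```bash
ls -la; mkdir -p pics; python3 -m inch 2>&1 | head -20
python3 - <<'E'
from station import *
import cv2, numpy as np
np.set_printoptions(precision=4,suppress=True)
s=sense();print(s)
a=capture("scene");b=capture("side");c=capture("wrist")
for n,i in zip(("scene","side","wrist"),(a,b,c)): cv2.imwrite(f"pics/{n}0.png",i);print(n,camera_model(n))
E
```

```text
total 12
drwxr-xr-x  3 agent agent 4096 Dec  5 00:49 .
drwxr-xr-x 23 root  root  4096 Dec  5 00:49 ..
drwxr-xr-x  2 agent agent 4096 Dec  5 00:49 pics
invalid input
{'time_s': 0.0, 'joints': array([ 78.1877,  22.0889,   0.381 ,  -0.0284, -68.4114, -14.8171]), 'joint_velocities': array([-0.1086, -0.0898, -0.0678,  0.0441,  0.105 , -0.0216]), 'effort': array([ -0.0006, -39.066 ,  18.7404,   4.2196,   0.011 ,  -0.0002]), 'tcp_pos': array([0.2799, 0.5583, 0.2912]), 'ee_rot': array([[ 0.8938, -0.4484, -0.0009],
       [-0.4484, -0.8938, -0.0019],
       [ 0.0001,  0.0021, -1.    ]]), 'wrist_force': array([0.5762, 0.0635, 0.2553]), 'moment': array([-0.0152,  0.0118, -0.0008]), 'gripper_width': 0.9991384878829853}
scene {'mtx': array([[477.8952,   0.    , 253.5893],
       [  0.    , 477.8952, 189.7309],
       [  0.    ,   0.    ,   1.    ]]), 'xyz': array([1.2163, 0.5539, 0.931 ]), 'orientation': array([[-0.6663, -0.5436,  0.5104],
       [ 0.7454, -0.4668,  0.4759],
       [-0.0204,  0.6975,  0.7163]])}
side {'mtx': array([[487.3475,   0.    , 254.293 ],
       [  0.    , 487.3475, 189.5793],
       [  0.    ,   0.    ,   1.    ]]), 'xyz': array([0.3588, 0.7627, 1.038 ]), 'orientation': array([[-0.9476,  0.2417, -0.209 ],
       [-0.3195, -0.7244,  0.6108],
       [-0.0037,  0.6456,  0.7637]])}
wrist {'mtx': array([[271.8905,   0.    , 255.9315],
       [  0.    , 271.8905, 184.8388],
       [  0.    ,   0.    ,   1.    ]]), 'tool_from_camera': array([[-0.0012,  0.9664,  0.257 ,  0.0706],
       [ 1.    ,  0.0013, -0.0002,  0.0003],
       [-0.0005,  0.257 , -0.9664, -0.0941],
       [ 0.    ,  0.    ,  0.    ,  1.    ]])}
```

View pics/scene0.png

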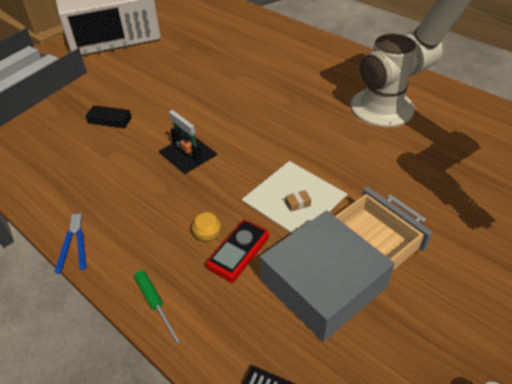

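View pics/side0.png

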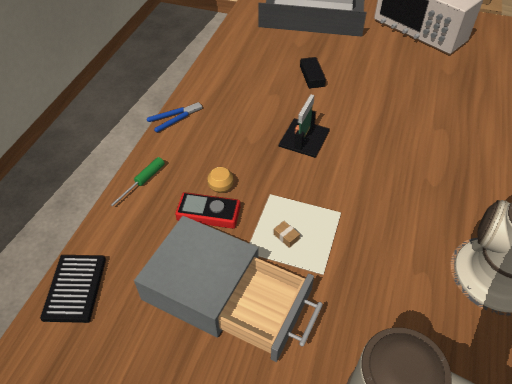

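The scene picture shows the cabinet at (330,270) with its drawer open toward the robot. The pack is at (298,200) on the mat, and the board stands at (185,135). The side picture agrees: pack (287,233), stand (305,137), drawer (270,305). The rows only allow yaw, so I need to know how the arm behaves at the reach limit. I'll test that now with the gripper empty.

```bash
python3 -m inch '[{"hand":0,"slide":[0,0,6],"yaw":0},{"hand":0,"slide":[0,0,12],"yaw":0},{"hand":0,"slide":[0,0,18],"yaw":0},{"hand":0,"slide":[0,0,24],"yaw":0},{"hand":0,"slide":[0,0,30],"yaw":0},{"hand":0,"slide":[0,0,36],"yaw":0},{"hand":0,"slide":[0,0,42],"yaw":0},{"hand":0,"slide":[0,0,48],"yaw":0},{"hand":0,"slide":[0,0,54],"yaw":0}]'; python3 -c "
from station import *;s=sense();print(s['joints'],s['ee_rot'])"
```

```text
time_s: 1.27
tcp_pos: [0.2602, 0.5216, 0.7359]
ee_rot: [[0.894, -0.447, 0.014], [-0.448, -0.894, 0.018], [0.005, -0.022, -1.0]]
wrist_force: [0.2, 0.3, -0.4]
gripper_width: 1.001
[  79.65594521   30.43663481   80.46482656    0.92238507 -138.89149613
  -15.547975  ] [[ 0.89417632 -0.44749721  0.0139625 ]
 [-0.44769106 -0.89401605  0.01755065]
 [ 0.00462883 -0.02194426 -0.99974848]]
```

```bash
cat > h.py <<'E'
import cv2,numpy as np
from station import *
np.set_printoptions(precision=4,suppress=True)
def ray(n,u,v,pose=None):
    m=camera_model(n);K=m['mtx']
    d=np.array([(u-K[0,2])/K[0,0],-(v-K[1,2])/K[1,1],-1.])
    if n=='wrist':
        T=np.array(m['tool_from_camera']);R,p=pose
        return R@T[:3,3]+p, R@T[:3,:3]@d
    return np.array(m['xyz']),np.array(m['orientation'])@d
def onz(n,u,v,z,pose=None):
    o,d=ray(n,u,v,pose);return o+d*(z-o[2])/d[2]
def proj(n,P,pose=None):
    m=camera_model(n);K=m['mtx']
    if n=='wrist':
        T=np.array(m['tool_from_camera']);R,p=pose;q=T[:3,:3].T@(R.T@(np.array(P)-p)-T[:3,3])
    else: q=np.array(m['orientation']).T@(np.array(P)-m['xyz'])
    return K[0,2]+K[0,0]*q[0]/-q[2],K[1,2]+K[1,1]*q[1]/q[2]
def tri(a,b):
    (o,d),(p,e)=ray(*a),ray(*b)
    st=np.linalg.lstsq(np.c_[d,-e],p-o,rcond=None)[0]
    x,y=o+d*st[0],p+e*st[1];return (x+y)/2,np.linalg.norm(x-y)
E
python3 - <<'E'
from h import *
# mat: white low-saturation bright
for n in("scene","side"):
    i=cv2.imread(f"pics/{n}0.png");h=cv2.cvtColor(i,cv2.COLOR_BGR2HSV)
    def blob(m,near=None):
        c=cv2.findContours(m.astype(np.uint8)*255,0,2)[0]
        return max(c,key=cv2.contourArea)
    R=np.zeros(i.shape[:2],bool)
    R[150:300,230:350]=1
    mat=blob((h[...,2]>170)&(h[...,1]<60)&R)
    hull=cv2.convexHull(mat)
    q=cv2.approxPolyDP(hull,6,True)[:,0]
    print(n,"mat",[(tuple(p),onz(n,*p,.004)[:2].round(3)) for p in q])
    hm=np.zeros(i.shape[:2],np.uint8);cv2.drawContours(hm,[hull],0,1,-1)
    hm=cv2.erode(hm,np.ones((5,5)))
    pk=blob((hm>0)&((h[...,1]>75)))
    q=cv2.minAreaRect(pk);print("pack",q,onz(n,*q[0],.015))
    print("meter",cv2.minAreaRect(blob((h[...,1]>180)&((h[...,0]<5)|(h[...,0]>174)))))
    # corners for handle etc upscale crop
s=cv2.imread("pics/scene0.png");t=cv2.imread("pics/side0.png")
a=cv2.resize(s[170:270,330:440],None,fx=3.6,fy=3.6,interpolation=2);b=cv2.resize(s[95:180,150:230],None,fx=3.6,fy=3.6)
c=cv2.resize(t[250:350,220:330],None,fx=3.6,fy=3.6,interpolation=2);d=cv2.resize(t[85:170,265:345],None,fx=3.6,fy=3.6)
def pad(x):o=np.zeros((306,400,3),np.uint8);y=x[:306,:400];o[:y.shape[0],:y.shape[1]]=y;return o
a=cv2.resize(s[170:255,330:440],None,fx=3.6,fy=3.6,interpolation=2)
c=cv2.resize(t[265:350,225:335],None,fx=3.6,fy=3.6,interpolation=2)
cv2.imwrite("pics/crops0.png",np.vstack([np.hstack([pad(a),pad(b)]),np.hstack([pad(c),pad(d)])])[:600])
E
```

```text
scene mat [((np.int32(346), np.int32(194)), array([0.407, 0.136])), ((np.int32(292), np.int32(230)), array([0.598, 0.104])), ((np.int32(243), np.int32(200)), array([ 0.602, -0.058])), ((np.int32(289), np.int32(161)), array([ 0.404, -0.061]))]
pack ((292.0000305175781, 202.00001525878906), (16.443843841552734, 11.384199142456055), 71.56504821777344) [0.5316 0.0511 0.015 ]
meter ((237.26829528808594, 249.41465759277344), (33.73353576660156, 65.90533447265625), 38.65980911254883)
side mat [((np.int32(270), np.int32(195)), array([ 0.594, -0.059])), ((np.int32(340), np.int32(213)), array([ 0.399, -0.059])), ((np.int32(323), np.int32(273)), array([0.399, 0.134])), ((np.int32(270), np.int32(259)), array([0.533, 0.137])), ((np.int32(250), np.int32(241)), array([0.597, 0.102]))]
pack ((291.0, 237.5), (12.020814895629883, 17.677669525146484), 45.0) [0.4995 0.0658 0.015 ]
meter ((207.260009765625, 209.6800079345703), (62.9325065612793, 29.274221420288086), 8.130102157592773)
```

View pics/crops0.png

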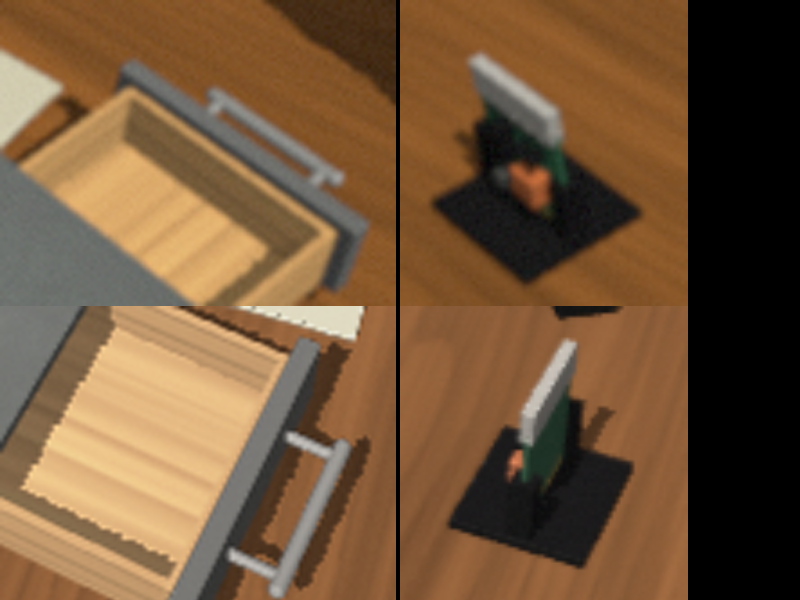

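The crops show the handle bar's ends clearly in both views, plus the bar on top of the board with its parts facing away from the robot. At the height limit the tool kept pointing down, so reach alone gives no tilt. My plan for the lean:

1. Stand the board on the mat between partly open jaws, with a gap of about 30 mm.
2. Draw the bar back toward the robot until it wedges diagonally at about 48°.
3. Close the jaws and lift.

First I'll measure positions.

Run:
```python
from h import *
for k,a,b in [("handleA",(389.2,196.9),(320.3,304.2)),("handleB",(424.4,220),(302.2,343.9)),("pack",(298,200),(287,233)),("barA",(171.7,111.7),(312.8,95.8)),("barB",(193.6,124.2),(299.4,113.3))]:
    print(k,*tri(("scene",*a),("side",*b)))
print(onz("scene",298,200,.02),onz("side",287,233,.02))
print(sense()['tcp_pos'])
```

```text
handleA [0.3846 0.2431 0.0507] 0.0030966502533460384
handleB [0.3991 0.3459 0.0539] 0.005071624594316112
pack [0.5134 0.0558 0.0128] 0.0026833491453940915
barA [ 0.5614 -0.3643  0.1228] 0.0010742114762554134
barB [ 0.5743 -0.2576  0.1399] 0.0010592062824301138
[0.5197 0.0612 0.02  ] [0.5123 0.0592 0.02  ]
[0.2602 0.5216 0.7359]
```

```bash
python3 -m inch '[{"hand":0,"slide":[2,-4,-4],"yaw":0.05},{"hand":0,"slide":[5,-8,-8],"yaw":0.1},{"hand":0,"slide":[7,-12,-12],"yaw":0.15},{"hand":0,"slide":[9,-16,-16],"yaw":0.2},{"hand":0,"slide":[12,-20,-20],"yaw":0.25},{"hand":0,"slide":[14,-24,-24],"yaw":0.3},{"hand":0,"slide":[16,-28,-28],"yaw":0.35},{"hand":0,"slide":[18,-32,-32],"yaw":0.4},{"hand":0,"slide":[20,-36,-36],"yaw":0.45},{"hand":0,"slide":[20,-36,-40],"yaw":0.46}]'
python3 - <<'E'
from h import *
s=sense();i=capture("wrist");cv2.imwrite("pics/w1.png",i);np.savez("w1.npz",R=s['ee_rot'],p=s['tcp_pos']);print(s['time_s'],s['joints'])
E
```

```text
time_s: 2.52
tcp_pos: [0.4607, 0.1589, 0.3424]
ee_rot: [[1.0, -0.006, 0.011], [-0.006, -0.999, 0.032], [0.01, -0.032, -0.999]]
wrist_force: [0.4, 1.2, -1.3]
gripper_width: 0.999
2.525 [ 37.6098   5.9545 -13.4821  -1.1697 -68.9593  52.4495]
```

View pics/w1.png

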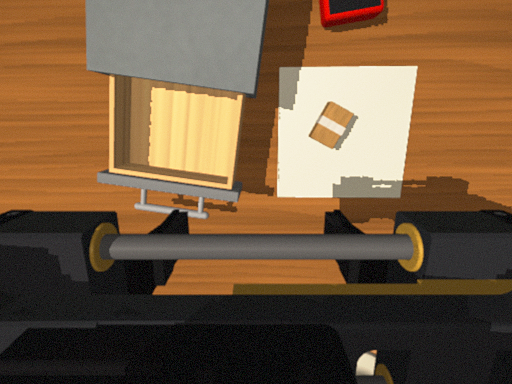

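The wrist view shows the pack at (332,125), rotated on the mat, the drawer at (175,130) and the handle bar from (137,207) to (207,215).

Run:
```python
from h import *
d=np.load("w1.npz");P=(d['R'],d['p'])
i=cv2.imread("pics/w1.png");h=cv2.cvtColor(i,cv2.COLOR_BGR2HSV)
m=np.zeros(i.shape[:2],np.uint8);m[85:165,292:372]=1
k=((h[...,1]>70)&(m>0)).astype(np.uint8)
k=cv2.morphologyEx(k,cv2.MORPH_CLOSE,np.ones((13,13)))
c=max(cv2.findContours(k,0,2)[0],key=cv2.contourArea)
r=cv2.minAreaRect(c);b=cv2.boxPoints(r);print(r)
q=np.array([onz("wrist",*p,.024,P)[:2] for p in b]);print("pack c",q.mean(0));
for j in range(4):
    e=q[(j+1)%4]-q[j];print(np.linalg.norm(e),np.degrees(np.arctan2(e[1],e[0])))
A,B=[onz("wrist",*p,.058,P)[:2] for p in((137,207),(207,215))]
print("handle",A,B,(A+B)/2,np.linalg.norm(A-B),np.arctan2(*(A-B)[::1]))
for n,p in(("front panel L",(98,175)),("front panel R",(240,190))):print(n,onz("wrist",*p,.084,P)[:2])
print("cab top",[onz("wrist",*p,.096,P)[:2] for p in((88,70),(255,95))])
print("mat",[onz("wrist",*p,.004,P)[:2] for p in((279,67),(417,66),(404,198),(277,197))])
s=sense();print(s['tcp_pos'],s['ee_rot'])
```

```text
((330.7538757324219, 124.43080139160156), (29.27219581604004, 42.17180252075195), 29.744882583618164)
pack c [0.5161 0.0582]
0.05890835840546235 -28.27876539053138
0.04305411522513275 -118.44412810792996
0.0595281478652678 153.18796028348441
0.04458352980457593 60.790056814858225
handle [0.3991 0.3456] [0.3869 0.2411] [0.393  0.2933] 0.10521725365671547 0.11585415593479169
front panel L [0.4535 0.3808]
front panel R [0.4328 0.1885]
cab top [array([0.5841, 0.3657]), array([0.5539, 0.1668])]
mat [array([0.5993, 0.1342]), array([ 0.5982, -0.0661]), array([ 0.3977, -0.0726]), array([0.3988, 0.1348])]
[0.4564 0.1558 0.3321] [[ 0.9999 -0.0092 -0.0085]
 [-0.009  -0.9997  0.0232]
 [-0.0087 -0.0231 -0.9997]]
```

```bash
python3 -m inch '[{"hand":0,"slide":[2,-3,-4],"yaw":-0.16},{"hand":0,"slide":[4,-6.5,-8],"yaw":-0.32},{"hand":0,"slide":[5.9,-9.7,-12],"yaw":-0.475},{"hand":0,"slide":[5.9,-9.7,-16],"yaw":-0.475},{"hand":0,"slide":[5.9,-9.7,-16],"yaw":-0.475},{"hand":0,"slide":[5.9,-9.7,-16],"yaw":-0.475}]'
python3 - <<'E'
from h import *
s=sense();i=capture("wrist");P=(s['ee_rot'],s['tcp_pos']);print(s['tcp_pos'],s['ee_rot'])
h=cv2.cvtColor(i,cv2.COLOR_BGR2HSV);u,v=np.array(proj("wrist",[.5155,.058,.026],P));print(u,v)
cv2.imwrite("pics/w2.png",i)
E
```

```text
time_s: 3.32
tcp_pos: [0.52, 0.0643, 0.1834]
ee_rot: [[0.888, -0.46, 0.02], [-0.46, -0.887, 0.024], [0.007, -0.031, -1.0]]
wrist_force: [0.1, -0.7, 0.1]
gripper_width: 0.999
[0.52   0.0643 0.1834] [[ 0.8877 -0.46    0.0203]
 [-0.4604 -0.8874  0.024 ]
 [ 0.0069 -0.0307 -0.9995]]
268.65944000850243 190.79766141130688
```

View pics/w2.png

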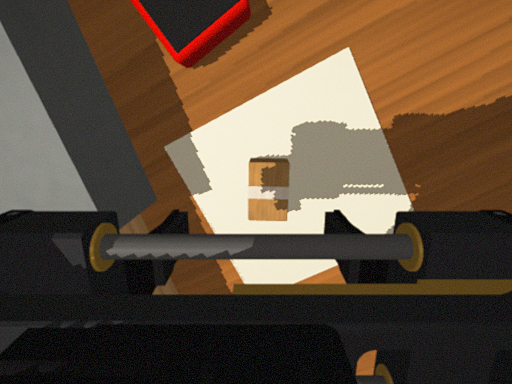

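The pack spans (249..289, 157..221) in the picture. That matches the predicted centre of (269,191), and the jaw is aligned with it. I'll descend partway and check how well the arm has settled.

```bash
python3 -m inch '[{"hand":0,"slide":[0,0,-4],"yaw":0},{"hand":0,"slide":[0,0,-6],"yaw":0},{"hand":0,"slide":[0,0,-6],"yaw":0},{"hand":0,"slide":[0,0,-6],"yaw":0}]'
```

```text
time_s: 3.88
tcp_pos: [0.5199, 0.0642, 0.123]
ee_rot: [[0.888, -0.46, 0.02], [-0.461, -0.887, 0.024], [0.006, -0.03, -1.0]]
wrist_force: [-0.3, -0.7, 0.4]
gripper_width: 0.999
```

```bash
python3 -m inch '[{"hand":0,"slide":[-0.5,-0.75,-2],"yaw":0},{"hand":0,"slide":[-0.5,-0.75,-4.5],"yaw":0},{"hand":0,"slide":[-0.5,-0.75,-4.5],"yaw":0},{"hand":1,"slide":[-0.5,-0.75,-4.5],"yaw":0},{"hand":1,"slide":[-0.5,-0.75,-4.5],"yaw":0},{"hand":1,"slide":[-0.5,-0.75,-4.5],"yaw":0},{"hand":1,"slide":[-0.5,-0.75,-4.5],"yaw":0},{"hand":1,"slide":[-0.5,-0.75,-4.5],"yaw":0},{"hand":1,"slide":[-0.5,-0.75,-1.5],"yaw":0},{"hand":1,"slide":[-0.5,-0.75,3],"yaw":0}]'
```

```text
time_s: 5.12
tcp_pos: [0.5126, 0.0555, 0.1503]
ee_rot: [[0.887, -0.462, 0.011], [-0.462, -0.887, 0.021], [0.0, -0.024, -1.0]]
wrist_force: [0.2, 0.2, -1.0]
gripper_width: 0.438
```

```bash
python3 -m inch '[{"hand":1,"slide":[0,2,5],"yaw":0.05},{"hand":1,"slide":[-0.5,7,6],"yaw":0.15},{"hand":1,"slide":[-1,12,6],"yaw":0.25},{"hand":1,"slide":[-1,17,6],"yaw":0.36},{"hand":1,"slide":[-1,22.2,5],"yaw":0.36},{"hand":1,"slide":[-1,22.2,5],"yaw":0.36},{"hand":1,"slide":[-1,22.2,3],"yaw":0.36},{"hand":1,"slide":[-1,22.2,3],"yaw":0.36},{"hand":1,"slide":[-1,22.2,3],"yaw":0.36}]'
python3 - <<'E'
from h import *
i=capture("wrist");j=capture("side");cv2.imwrite("pics/w3.png",np.hstack([cv2.resize(i[:260],(400,203)),cv2.resize(j[200:360,150:380],(292,203))]))
E
```

```text
time_s: 6.25
tcp_pos: [0.5039, 0.2774, 0.1815]
ee_rot: [[0.993, -0.12, 0.007], [-0.12, -0.992, 0.027], [0.004, -0.027, -1.0]]
wrist_force: [0.5, 0.1, -0.9]
gripper_width: 0.431
```

View pics/w3.png

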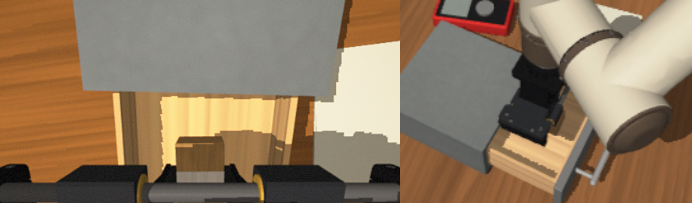

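The pack hangs centred between the drawer's walls and clear of the cabinet's front edge, so I'll lower and release it.

```bash
python3 -m inch '[{"hand":1,"slide":[0,0,-4],"yaw":0},{"hand":1,"slide":[0,0,-7],"yaw":0},{"hand":1,"slide":[0,0,-7.7],"yaw":0},{"hand":1,"slide":[0,0,-7.7],"yaw":0},{"hand":0.3,"slide":[0,0,-7.7],"yaw":0},{"hand":0.3,"slide":[0,0,-7.7],"yaw":0},{"hand":0.3,"slide":[0,0,-7.7],"yaw":0},{"hand":0.3,"slide":[0,0,-4],"yaw":0},{"hand":0.3,"slide":[0,0,2],"yaw":0},{"hand":0.3,"slide":[-5,0.6,2],"yaw":0}]'
```

```text
time_s: 7.6
tcp_pos: [0.4572, 0.2866, 0.2056]
ee_rot: [[0.993, -0.121, 0.016], [-0.121, -0.992, 0.035], [0.012, -0.036, -0.999]]
wrist_force: [-1.3, 1.9, -0.6]
gripper_width: 0.7
```

```bash
python3 -m inch '[{"hand":1,"slide":[-5,0.6,0],"yaw":0},{"hand":1,"slide":[-10,1.5,0],"yaw":0},{"hand":1,"slide":[-10,1.5,0],"yaw":0},{"hand":1,"slide":[-10.5,2,-4],"yaw":0},{"hand":1,"slide":[-10.5,2,-8],"yaw":0},{"hand":1,"slide":[-10.5,2,-8],"yaw":0},{"hand":1,"slide":[-10.5,2,-8],"yaw":0}]'
python3 - <<'E'
from h import *
i=capture("wrist");j=capture("side");cv2.imwrite("pics/w4.png",np.hstack([cv2.resize(i[:260],(400,203)),cv2.resize(j[200:360,150:380],(292,203))]))
E
```

```text
time_s: 8.48
tcp_pos: [0.3497, 0.3047, 0.1218]
ee_rot: [[0.993, -0.119, 0.008], [-0.119, -0.992, 0.028], [0.005, -0.029, -1.0]]
wrist_force: [-0.3, -0.8, -0.0]
gripper_width: 0.034
```

View pics/w4.png

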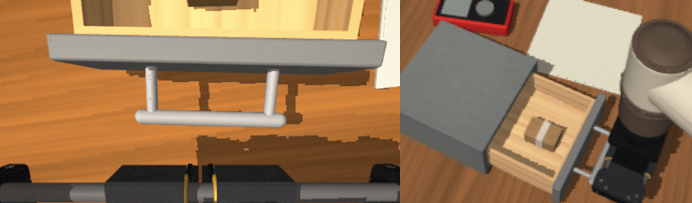

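The pack lies in the drawer at about (545,132) in the right half of the picture. The closed fingers stand in front of the handle. Next is pushing the drawer shut.

```bash
python3 -m inch '[{"hand":1,"slide":[0,-0.5,-1.2],"yaw":0},{"hand":1,"slide":[2,-0.8,-1.2],"yaw":0},{"hand":1,"slide":[3.5,-1,-1.2],"yaw":0},{"hand":1,"slide":[5,-1.1,-1.2],"yaw":0},{"hand":1,"slide":[6.5,-1.3,-1.2],"yaw":0},{"hand":1,"slide":[8,-1.5,-1.2],"yaw":0},{"hand":1,"slide":[9.5,-1.7,-1.2],"yaw":0},{"hand":1,"slide":[11,-1.9,-1.2],"yaw":0},{"hand":1,"slide":[12.5,-2,-1.2],"yaw":0},{"hand":1,"slide":[13.5,-2.1,-1.2],"yaw":0}]'
python3 -m inch '[{"hand":1,"slide":[0.3,-0.05,0],"yaw":0},{"hand":1,"slide":[0.6,-0.08,0],"yaw":0},{"hand":1,"slide":[0.9,-0.1,0],"yaw":0},{"hand":1,"slide":[1.2,-0.15,0],"yaw":0},{"hand":1,"slide":[1.2,-0.15,0],"yaw":0}]'
```

```text
time_s: 9.82
tcp_pos: [0.4849, 0.2831, 0.1091]
ee_rot: [[0.993, -0.12, 0.007], [-0.12, -0.992, 0.027], [0.004, -0.028, -1.0]]
wrist_force: [-0.8, -0.6, 0.1]
gripper_width: 0.008
time_s: 10.45
tcp_pos: [0.4959, 0.2815, 0.1091]
ee_rot: [[0.993, -0.119, 0.007], [-0.119, -0.992, 0.027], [0.004, -0.027, -1.0]]
wrist_force: [0.4, 1.0, 0.0]
gripper_width: 0.006
```

```bash
python3 -m inch '[{"hand":1,"slide":[0.4,-0.05,0],"yaw":0},{"hand":1,"slide":[0.8,-0.1,0],"yaw":0},{"hand":1,"slide":[0.8,-0.1,0],"yaw":0}]'
python3 -m inch '[{"hand":1,"slide":[0.3,-0.04,0],"yaw":0},{"hand":1,"slide":[0.6,-0.08,0],"yaw":0},{"hand":1,"slide":[0.6,-0.08,0],"yaw":0}]'
```

```text
time_s: 10.82
tcp_pos: [0.5039, 0.2803, 0.1089]
ee_rot: [[0.993, -0.12, 0.007], [-0.12, -0.992, 0.027], [0.003, -0.027, -1.0]]
wrist_force: [-0.8, -0.2, -0.6]
gripper_width: 0.003
time_s: 11.2
tcp_pos: [0.5052, 0.28, 0.1087]
ee_rot: [[0.993, -0.12, -0.002], [-0.12, -0.992, 0.025], [-0.005, -0.024, -1.0]]
wrist_force: [-17.3, 8.0, 9.2]
gripper_width: 0.005
```

The force rose to 17 N, so the drawer is against its stop. I'll back off and go to the board, turning the jaws across it.

```bash
python3 -m inch '[{"hand":1,"slide":[-0.6,0.08,0],"yaw":0},{"hand":1,"slide":[-4,0.5,0],"yaw":0},{"hand":1,"slide":[-4,0.5,6],"yaw":0},{"hand":1,"slide":[-3,0,12],"yaw":0},{"hand":0.4,"slide":[-2,-5,17],"yaw":-0.17},{"hand":0.4,"slide":[0,-11,19],"yaw":-0.35},{"hand":0.4,"slide":[0,-17,19],"yaw":-0.52},{"hand":0.4,"slide":[1,-23,20],"yaw":-0.7},{"hand":0.4,"slide":[2,-29,21],"yaw":-0.87},{"hand":0.4,"slide":[3,-35,21],"yaw":-1.05}]'
python3 -m inch '[{"hand":0.4,"slide":[1,-6,0],"yaw":-0.18},{"hand":0.4,"slide":[2,-12,0],"yaw":-0.35},{"hand":0.4,"slide":[3,-18,0],"yaw":-0.5},{"hand":0.4,"slide":[3.5,-24,0],"yaw":-0.52},{"hand":0.4,"slide":[3.5,-24,0],"yaw":-0.52},{"hand":0.4,"slide":[3.5,-24,0],"yaw":-0.52},{"hand":0.4,"slide":[3.5,-24,0],"yaw":-0.52}]'
python3 - <<'E'
from h import *
s=sense();i=capture("wrist");j=capture("side");k=capture("scene");np.savez("w5.npz",R=s['ee_rot'],p=s['tcp_pos']);print(s['tcp_pos'],s['joints'])
cv2.imwrite("pics/w5raw.png",i)
cv2.imwrite("pics/w5.png",np.vstack([np.hstack([i[:300],np.zeros((300,8,3),np.uint8),j[180:380,120:360].repeat(1,0)[:300] if 0 else cv2.resize(j[170:370,120:340],(272,247))[:300] if 0 else np.vstack([cv2.resize(j[170:370,120:340],(272,247)),np.zeros((53,272,3),np.uint8)])])]))
E
```

```text
time_s: 12.45
tcp_pos: [0.5395, -0.068, 0.3203]
ee_rot: [[0.385, -0.922, 0.03], [-0.923, -0.385, 0.007], [0.005, -0.031, -1.0]]
wrist_force: [0.6, 1.1, 0.6]
gripper_width: 0.565
time_s: 13.32
tcp_pos: [0.574, -0.3047, 0.3192]
ee_rot: [[-0.117, -0.993, 0.027], [-0.993, 0.117, -0.007], [0.004, -0.028, -1.0]]
wrist_force: [-0.5, -0.4, -0.9]
gripper_width: 0.604
[ 0.574  -0.3047  0.3192] [-13.7273  22.9597   5.7404   0.0091 -71.1706   6.9938]
```

View pics/w5.png

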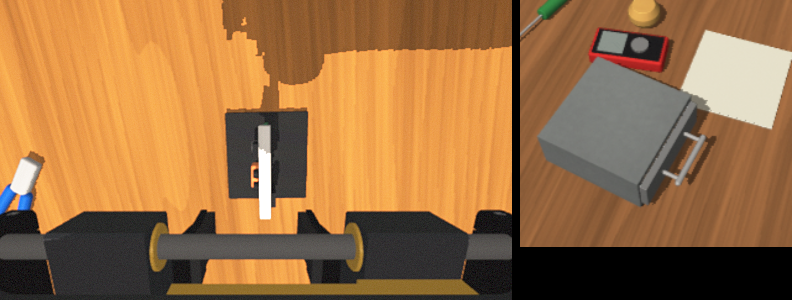

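The right half of the picture shows the drawer shut, its panel seated against the cabinet. In the left half the grip bar runs from (265,126) to (265,218), parallel to the jaws' closing plane.

Run:
```python
from h import *
d=np.load("w5.npz");P=(d['R'],d['p'])
i=cv2.imread("pics/w5raw.png");h=cv2.cvtColor(i,cv2.COLOR_BGR2HSV)
k=((h[...,1]<50)&(h[...,2]>110)).astype(np.uint8);k[:110]=0;k[225:]=0;k[:,:230]=0;k[:,310:]=0
c=max(cv2.findContours(k,0,2)[0],key=cv2.contourArea);r=cv2.minAreaRect(c);b=cv2.boxPoints(r);print(r)
q=np.array([onz("wrist",*p,.132,P)[:2] for p in b]);print(q,q.mean(0))
for j in range(2):
    e=q[j+1]-q[j];print(np.linalg.norm(e),np.degrees(np.arctan2(e[1],e[0])))
g=d['p']+d['R'][:,2]*.051;print("grasp pt",g)
```

```text
((263.9999694824219, 171.5), (11.999998092651367, 92.99998474121094), 0.0)
[[ 0.5823 -0.2641]
 [ 0.5706 -0.3639]
 [ 0.5585 -0.3625]
 [ 0.5691 -0.2626]] [ 0.5701 -0.3133]
0.10050310844626745 -96.68564440199317
0.012134401928561082 173.2657868329719
grasp pt [ 0.5754 -0.3051  0.2683]
```

```bash
python3 -m inch '[{"hand":0.4,"slide":[-0.5,-0.8,-5],"yaw":0},{"hand":0.4,"slide":[-0.5,-0.8,-10],"yaw":0},{"hand":0.4,"slide":[-0.5,-0.8,-13],"yaw":0},{"hand":0.4,"slide":[-0.5,-0.8,-15],"yaw":0},{"hand":0.4,"slide":[-0.5,-0.8,-15],"yaw":0},{"hand":1,"slide":[-0.5,-0.8,-15],"yaw":0},{"hand":1,"slide":[-0.5,-0.8,-15],"yaw":0},{"hand":1,"slide":[-0.5,-0.8,-15],"yaw":0},{"hand":1,"slide":[-0.5,-0.8,-15],"yaw":0},{"hand":1,"slide":[-0.5,-0.8,-15],"yaw":0}]'
python3 -m inch '[{"hand":1,"slide":[0,0,2],"yaw":0},{"hand":1,"slide":[0,0,4],"yaw":0},{"hand":1,"slide":[0,0,6],"yaw":0},{"hand":1,"slide":[0,0,8],"yaw":0},{"hand":1,"slide":[0,0,10],"yaw":0},{"hand":1,"slide":[0,0,10],"yaw":0}]'
```

```text
time_s: 14.72
tcp_pos: [0.5678, -0.3137, 0.1691]
ee_rot: [[-0.118, -0.993, 0.024], [-0.993, 0.118, -0.006], [0.003, -0.024, -1.0]]
wrist_force: [-3.9, -0.2, 5.0]
gripper_width: 0.143
time_s: 15.48
tcp_pos: [0.5693, -0.3139, 0.2699]
ee_rot: [[-0.119, -0.992, 0.03], [-0.993, 0.119, -0.007], [0.004, -0.03, -1.0]]
wrist_force: [1.1, 0.2, -2.4]
gripper_width: 0.136
```

```bash
python3 -m inch '[{"hand":1,"slide":[0,4,0],"yaw":0},{"hand":1,"slide":[-0.5,9,0],"yaw":0},{"hand":1,"slide":[-1,15,0],"yaw":0},{"hand":1,"slide":[-1.5,21,0],"yaw":0},{"hand":1,"slide":[-2,27,0],"yaw":0},{"hand":1,"slide":[-2,32,0],"yaw":0},{"hand":1,"slide":[-2,34.8,-3],"yaw":0},{"hand":1,"slide":[-2,34.8,-6],"yaw":0},{"hand":1,"slide":[-2,34.8,-8],"yaw":0},{"hand":1,"slide":[-2,34.8,-9.5],"yaw":0}]'
python3 -m inch '[{"hand":1,"slide":[0,0,0],"yaw":0},{"hand":1,"slide":[0,0,-0.4],"yaw":0},{"hand":1,"slide":[0,0,-0.8],"yaw":0},{"hand":1,"slide":[0,0,-0.8],"yaw":0}]'
```

```text
time_s: 16.73
tcp_pos: [0.5479, 0.0342, 0.1716]
ee_rot: [[-0.119, -0.993, 0.024], [-0.993, 0.119, -0.007], [0.005, -0.024, -1.0]]
wrist_force: [0.2, -1.2, -1.8]
gripper_width: 0.138
time_s: 17.23
tcp_pos: [0.5488, 0.0342, 0.166]
ee_rot: [[-0.119, -0.993, 0.027], [-0.993, 0.119, -0.007], [0.003, -0.027, -1.0]]
wrist_force: [-0.3, 1.0, -3.2]
gripper_width: 0.134
```

```bash
python3 -m inch '[{"hand":1,"slide":[0,0,-0.2],"yaw":0},{"hand":1,"slide":[0,0,-0.4],"yaw":0},{"hand":1,"slide":[0,0,-0.4],"yaw":0}]'
```

```text
time_s: 17.6
tcp_pos: [0.5494, 0.0341, 0.1635]
ee_rot: [[-0.118, -0.993, 0.028], [-0.993, 0.118, -0.007], [0.004, -0.029, -1.0]]
wrist_force: [-2.0, -1.4, 4.8]
gripper_width: 0.134
```

The board's edge now stands on the mat. I'll ease the jaws open in stages while drawing the bar back and down.

```bash
python3 -m inch '[{"hand":0.82,"slide":[0,0,0],"yaw":0},{"hand":0.82,"slide":[0,0,0],"yaw":0},{"hand":0.82,"slide":[-0.6,0.07,0],"yaw":0},{"hand":0.82,"slide":[-1.2,0.14,-0.1],"yaw":0},{"hand":0.79,"slide":[-2,0.24,-0.3],"yaw":0},{"hand":0.75,"slide":[-2.7,0.32,-0.5],"yaw":0},{"hand":0.75,"slide":[-3.4,0.4,-0.7],"yaw":0},{"hand":0.75,"slide":[-3.4,0.4,-0.7],"yaw":0}]'
python3 - <<'E'
from h import *
j=capture("side");k=capture("scene");s=sense();b=s['tcp_pos']+s['ee_rot'][:,2]*.06
def cr(n,i):
    u,v=map(int,proj(n,b));u0,v0=max(0,u-60),max(0,v-60);return cv2.resize(i[v0:v0+120,u0:u0+120],(380,380),interpolation=2)
cv2.imwrite("pics/lean1.png",np.hstack([cr("side",j),cr("scene",k)]))
E
```

```text
time_s: 18.6
tcp_pos: [0.5141, 0.0383, 0.1547]
ee_rot: [[-0.118, -0.993, 0.026], [-0.993, 0.118, -0.007], [0.004, -0.027, -1.0]]
wrist_force: [-0.6, 0.4, 0.1]
gripper_width: 0.248
```

View pics/lean1.png

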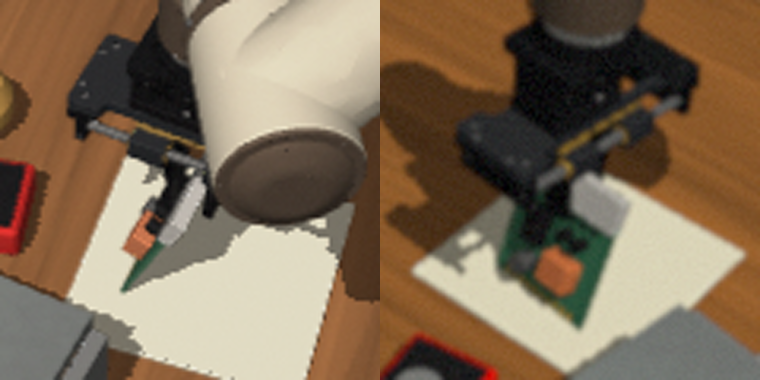

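The board leans back about 20–25° between the pads, parts upward, with its lower edge on the mat. I'll carry on to about 50°, then close.

```bash
python3 -m inch '[{"hand":0.72,"slide":[-0.8,0.1,-0.4],"yaw":0},{"hand":0.7,"slide":[-1.6,0.2,-0.8],"yaw":0},{"hand":0.68,"slide":[-2.5,0.3,-1.3],"yaw":0},{"hand":0.66,"slide":[-3.5,0.42,-2],"yaw":0},{"hand":0.647,"slide":[-4.5,0.53,-2.9],"yaw":0},{"hand":0.647,"slide":[-4.5,0.53,-2.9],"yaw":0},{"hand":0.647,"slide":[-4.5,0.53,-2.9],"yaw":0},{"hand":0.647,"slide":[-4.5,0.53,-2.9],"yaw":0}]'
python3 - <<'E'
from h import *
j=capture("side");k=capture("scene");s=sense();b=s['tcp_pos']+s['ee_rot'][:,2]*.06
def cr(n,i):
    u,v=map(int,proj(n,b));u0,v0=max(0,u-60),max(0,v-60);return cv2.resize(i[v0:v0+120,u0:u0+120],(380,380),interpolation=2)
cv2.imwrite("pics/lean2.png",np.hstack([cr("side",j),cr("scene",k)]))
E
```

```text
time_s: 19.7
tcp_pos: [0.4734, 0.044, 0.1301]
ee_rot: [[-0.116, -0.993, 0.038], [-0.993, 0.116, -0.005], [0.001, -0.038, -0.999]]
wrist_force: [-2.5, -5.8, 21.1]
gripper_width: 0.361
```

View pics/lean2.png

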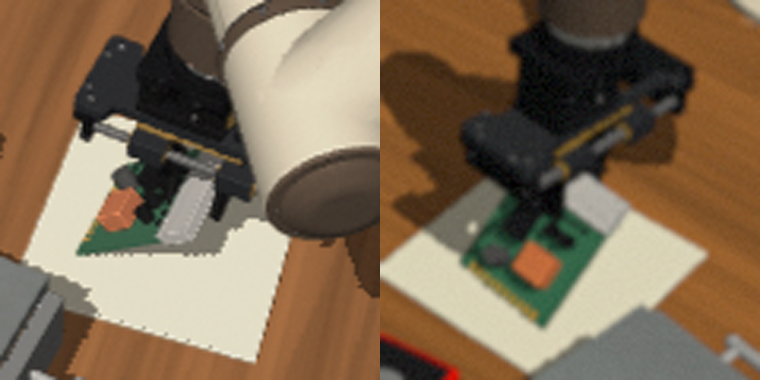

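The lean is about 50° now, but 21 N upward says the front fingertip is pressing on the board's face just below the bar. I'll raise the hand a little before closing.

```bash
python3 -m inch '[{"hand":0.647,"slide":[0,0,0.5],"yaw":0},{"hand":0.647,"slide":[0,0,0.9],"yaw":0},{"hand":0.647,"slide":[0,0,0.9],"yaw":0}]'
```

```text
time_s: 20.18
tcp_pos: [0.4696, 0.0438, 0.1349]
ee_rot: [[-0.118, -0.993, 0.027], [-0.993, 0.118, -0.006], [0.003, -0.027, -1.0]]
wrist_force: [-1.2, 1.4, 3.1]
gripper_width: 0.357
```

```bash
python3 -m inch '[{"hand":0.647,"slide":[0,0,0.3],"yaw":0},{"hand":0.66,"slide":[0,0,0.3],"yaw":0},{"hand":0.7,"slide":[0,0,0.3],"yaw":0},{"hand":1,"slide":[0,0,0.3],"yaw":0},{"hand":1,"slide":[0,0,0.3],"yaw":0},{"hand":1,"slide":[0,0,0.3],"yaw":0}]'
```

```text
time_s: 20.92
tcp_pos: [0.4702, 0.0434, 0.1389]
ee_rot: [[-0.118, -0.993, 0.028], [-0.993, 0.118, -0.007], [0.004, -0.028, -1.0]]
wrist_force: [-1.8, -1.2, 8.4]
gripper_width: 0.314
```

```bash
python3 -m inch '[{"hand":1,"slide":[0,0,0.5],"yaw":0},{"hand":1,"slide":[0,0,1],"yaw":0},{"hand":1,"slide":[0,0,1.5],"yaw":0},{"hand":1,"slide":[0,0,2],"yaw":0},{"hand":1,"slide":[0,0,2],"yaw":0},{"hand":1,"slide":[0,0,2],"yaw":0}]'
python3 - <<'E'
from h import *
j=capture("side");k=capture("scene");s=sense();print(s['gripper_width']);b=s['tcp_pos']+s['ee_rot'][:,2]*.06
cv2.imwrite("pics/lift_side.png",j);cv2.imwrite("pics/lift_scene.png",k)
def cr(n,i):
    u,v=map(int,proj(n,b));u0,v0=max(0,u-60),max(0,v-60);print(u0,v0);return cv2.resize(i[v0:v0+120,u0:u0+120],(380,380),interpolation=2)
cv2.imwrite("pics/lean3.png",np.hstack([cr("side",j),cr("scene",k)]))
E
```

```text
time_s: 21.68
tcp_pos: [0.4706, 0.0438, 0.1589]
ee_rot: [[-0.118, -0.993, 0.029], [-0.993, 0.118, -0.006], [0.003, -0.029, -1.0]]
wrist_force: [0.7, -0.7, 6.6]
gripper_width: 0.193
0.1916310459656011
246 153
245 105
```

View pics/lean3.png

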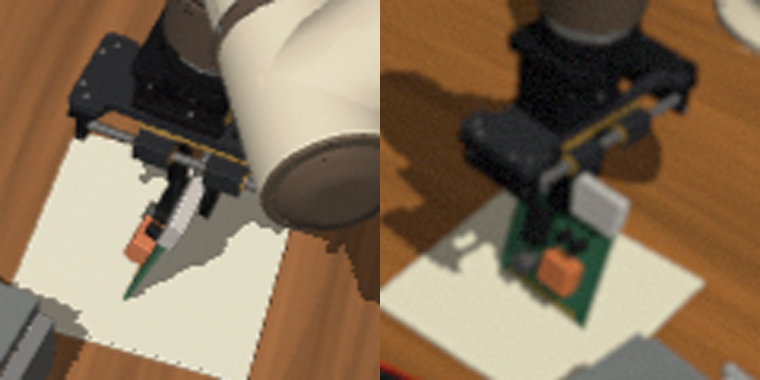

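The board slid back toward upright. By my numbers I had raised the hand too far, so the front fingertip sat about 4 mm above the bar's lower corner and pressed on the sloping bar face. I'll lean it again with the tip kept in the notch under the bar, and use the force and jaw opening as gauges.

```bash
python3 -m inch '[{"hand":0.77,"slide":[0,0,0],"yaw":0},{"hand":0.73,"slide":[-1.3,0.15,-0.1],"yaw":0},{"hand":0.71,"slide":[-2.5,0.3,-0.5],"yaw":0},{"hand":0.69,"slide":[-3.5,0.42,-0.9],"yaw":0},{"hand":0.67,"slide":[-4.3,0.5,-1.4],"yaw":0},{"hand":0.65,"slide":[-5,0.6,-1.9],"yaw":0},{"hand":0.642,"slide":[-5.9,0.7,-2.4],"yaw":0},{"hand":0.642,"slide":[-6.4,0.75,-2.6],"yaw":0},{"hand":0.642,"slide":[-6.4,0.75,-2.6],"yaw":0}]'
python3 -m inch '[{"hand":0.642,"slide":[-0.2,0.02,-0.2],"yaw":0},{"hand":0.642,"slide":[-0.2,0.02,-0.2],"yaw":0}]'
```

```text
time_s: 22.9
tcp_pos: [0.4052, 0.0509, 0.1317]
ee_rot: [[-0.118, -0.993, 0.026], [-0.993, 0.118, -0.007], [0.004, -0.026, -1.0]]
wrist_force: [-0.7, 0.7, -0.6]
gripper_width: 0.357
time_s: 23.15
tcp_pos: [0.4039, 0.0512, 0.1298]
ee_rot: [[-0.119, -0.993, 0.027], [-0.993, 0.119, -0.007], [0.003, -0.027, -1.0]]
wrist_force: [-1.6, -1.2, -0.6]
gripper_width: 0.358
```

```bash
python3 -m inch '[{"hand":0.642,"slide":[0,0,-0.2],"yaw":0},{"hand":0.642,"slide":[0,0,-0.2],"yaw":0}]'
python3 - <<'E'
from h import *
for n in("side","scene"):
    i=capture(n);cv2.imwrite(f"pics/l4_{n}.png",i);h=cv2.cvtColor(i,cv2.COLOR_BGR2HSV)
    g=((h[...,0]>55)&(h[...,0]<95)&(h[...,1]>80)&(h[...,2]>25)).astype(np.uint8);g[:,:170]=0
    g[:100]=0
    c=max(cv2.findContours(cv2.morphologyEx(g,cv2.MORPH_CLOSE,np.ones((3,3))),0,2)[0],key=cv2.contourArea)
    print(n,cv2.contourArea(c),cv2.boundingRect(c),cv2.approxPolyDP(cv2.convexHull(c),2,True)[:,0].tolist())
E
```

```text
time_s: 23.4
tcp_pos: [0.404, 0.0513, 0.1278]
ee_rot: [[-0.119, -0.993, 0.027], [-0.993, 0.119, -0.007], [0.004, -0.027, -1.0]]
wrist_force: [-0.6, -0.1, -2.3]
gripper_width: 0.36
side 210.5 (287, 231, 36, 19) [[322, 234], [317, 249], [287, 247], [294, 238], [316, 231]]
scene 894.0 (286, 163, 45, 43) [[305, 163], [330, 180], [310, 205], [286, 187]]
```

Run:
```python
from h import *
A,B=[onz("scene",*p,.006) for p in((286,187),(310,205))];print(A,B,np.linalg.norm(A-B),(A+B)/2)
print(onz("side",287,247,.006))
for H in(.05,.06,.07,.08): 
    C,D=[onz("scene",*p,H) for p in((305,163),(330,180))];m=(C+D)/2-(A+B)/2
    print(H,C,D,np.linalg.norm(C-D),np.linalg.norm(m),np.degrees(np.arctan2(-m[0],m[2])))
```

```text
[ 0.4922 -0.0008  0.006 ] [0.5026 0.0884 0.006 ] 0.08972594505104432 [0.4974 0.0438 0.006 ]
[0.5024 0.0908 0.006 ]
0.05 [0.4222 0.0071 0.05  ] [0.4319 0.0966 0.05  ] 0.09004104262107007 0.08339127904802382 57.988981571648594
0.06 [0.4312 0.0133 0.06  ] [0.4408 0.1018 0.06  ] 0.08901897260098172 0.08292776021001781 48.68102605479241
0.07 [0.4402 0.0195 0.07  ] [0.4497 0.1069 0.07  ] 0.08799690258089338 0.08500241635953143 39.344873247999324
0.08 [0.4492 0.0257 0.08  ] [0.4586 0.1121 0.08  ] 0.08697483256080495 0.08943879215302566 30.453472291345317
```

From the pictures the lean measures about 56–58°. The fingertip is about 2.6 mm below the bar's lower corner and there is no contact force, so I'll close.

```bash
python3 -m inch '[{"hand":0.66,"slide":[0,0,0],"yaw":0},{"hand":0.7,"slide":[0,0,0],"yaw":0},{"hand":1,"slide":[0,0,0],"yaw":0}]'
```

```text
time_s: 23.88
tcp_pos: [0.4037, 0.0512, 0.128]
ee_rot: [[-0.119, -0.993, 0.026], [-0.993, 0.119, -0.007], [0.004, -0.027, -1.0]]
wrist_force: [-3.3, -0.1, 3.7]
gripper_width: 0.273
```

It slipped again, with the width down to 0.27, so friction can't hold the diagonal pinch. I'll square the bar up between the pads again by closing while rising.

The earlier touch of the reach limit left a lasting tool tilt of about 1.6°. It seems the commanded pose keeps what the arm could actually reach. I'll test whether that builds up, with the board held well clear of everything.

```bash
python3 -m inch '[{"hand":0.75,"slide":[0,0,0.8],"yaw":0},{"hand":0.78,"slide":[0.4,0,1.6],"yaw":0},{"hand":0.8,"slide":[1,-0.1,2.3],"yaw":0},{"hand":0.83,"slide":[1.6,-0.2,2.9],"yaw":0},{"hand":1,"slide":[2,-0.25,3.3],"yaw":0},{"hand":1,"slide":[2,-0.25,3.4],"yaw":0},{"hand":1,"slide":[2,-0.25,3.5],"yaw":0},{"hand":1,"slide":[2,-0.25,3.5],"yaw":0}]'
```

```text
time_s: 24.88
tcp_pos: [0.4244, 0.0489, 0.1629]
ee_rot: [[-0.119, -0.993, 0.028], [-0.993, 0.119, -0.006], [0.003, -0.028, -1.0]]
wrist_force: [-0.0, -1.1, -1.5]
gripper_width: 0.162
```

```bash
python3 -m inch '[{"hand":1,"slide":[0,0,0.5],"yaw":0},{"hand":1,"slide":[0,0,1.5],"yaw":0},{"hand":1,"slide":[0,0,4],"yaw":0},{"hand":1,"slide":[3,-1,8],"yaw":0},{"hand":1,"slide":[7,-3,12],"yaw":0},{"hand":1,"slide":[11,-5,16],"yaw":0},{"hand":1,"slide":[15,-7,20],"yaw":0},{"hand":1,"slide":[19,-9,24],"yaw":0},{"hand":1,"slide":[23,-11,28],"yaw":0},{"hand":1,"slide":[27,-13,32],"yaw":0}]'
python3 -m inch '[{"hand":1,"slide":[5,-1,2],"yaw":0},{"hand":1,"slide":[10,-1.5,4],"yaw":0},{"hand":1,"slide":[15,-2,6],"yaw":0},{"hand":1,"slide":[20,-2.5,6],"yaw":0},{"hand":1,"slide":[25,-3,6],"yaw":0},{"hand":1,"slide":[30,-3.5,6],"yaw":0}]'
python3 -c "
from station import *;print(sense()['joints'])"
```

```text
time_s: 26.12
tcp_pos: [0.6943, -0.0818, 0.4844]
ee_rot: [[-0.118, -0.993, 0.026], [-0.993, 0.118, -0.006], [0.003, -0.027, -1.0]]
wrist_force: [1.4, 1.3, -2.4]
gripper_width: 0.126
time_s: 26.88
tcp_pos: [0.8392, -0.0989, 0.4794]
ee_rot: [[-0.119, -0.99, 0.071], [-0.993, 0.118, -0.014], [0.006, -0.072, -0.997]]
wrist_force: [-0.0, -0.2, -3.2]
gripper_width: 0.13
[   4.50163526   51.87409812   80.65848333    1.25642246 -114.77968628
  -10.76527853]
```

The tilt grows in the wanted direction, from 1.6° to 4.1° over about 4 rows, with the bar held square. I'll keep reaching outward.

```bash
python3 -m inch '[{"hand":1,"slide":[6,-0.7,0],"yaw":0},{"hand":1,"slide":[12,-1.4,0],"yaw":0},{"hand":1,"slide":[18,-2.1,0],"yaw":0},{"hand":1,"slide":[24,-2.8,0],"yaw":0},{"hand":1,"slide":[30,-3.5,0],"yaw":0},{"hand":1,"slide":[36,-4.2,0],"yaw":0}]'
python3 -c "
from station import *;print(sense()['joints'])"
```

```text
time_s: 27.62
tcp_pos: [0.9037, -0.1057, 0.3877]
ee_rot: [[-0.119, -0.987, 0.111], [-0.993, 0.117, -0.022], [0.008, -0.113, -0.994]]
wrist_force: [-0.6, -0.2, -3.8]
gripper_width: 0.124
[   3.87959226   58.2609742    80.65420781    1.7428152  -106.10353086
  -10.11877779]
```

```bash
python3 -m inch '[{"hand":1,"slide":[5.3,-0.6,3],"yaw":0},{"hand":1,"slide":[10.6,-1.2,6],"yaw":0},{"hand":1,"slide":[16,-1.8,9],"yaw":0},{"hand":1,"slide":[21,-2.4,12],"yaw":0},{"hand":1,"slide":[26,-3,15],"yaw":0},{"hand":1,"slide":[32,-3.6,18],"yaw":0},{"hand":1,"slide":[37,-4.2,21],"yaw":0},{"hand":1,"slide":[42,-4.8,24],"yaw":0}]'
python3 -c "
from station import *;print(sense()['joints'])"
```

```text
time_s: 28.62
tcp_pos: [0.908, -0.1051, 0.4012]
ee_rot: [[-0.119, -0.981, 0.155], [-0.993, 0.116, -0.03], [0.011, -0.157, -0.987]]
wrist_force: [0.4, 1.2, -2.1]
gripper_width: 0.124
[   4.0699258    57.5506014    80.59972692    2.40180388 -104.2636613
  -10.10863972]
```

```bash
for k in 1; do python3 -m inch '[{"hand":1,"slide":[40,-4.5,22],"yaw":0},{"hand":1,"slide":[40,-4.5,22],"yaw":0},{"hand":1,"slide":[40,-4.5,22],"yaw":0}]'; done; python3 -m inch '[{"hand":1,"slide":[40,-4.5,22],"yaw":0},{"hand":1,"slide":[40,-4.5,22],"yaw":0},{"hand":1,"slide":[40,-4.5,22],"yaw":0}]'
```

```text
time_s: 29.0
tcp_pos: [0.9164, -0.1053, 0.4082]
ee_rot: [[-0.12, -0.972, 0.2], [-0.993, 0.115, -0.038], [0.014, -0.203, -0.979]]
wrist_force: [-0.4, -0.7, -2.3]
gripper_width: 0.129
time_s: 29.38
tcp_pos: [0.9254, -0.1057, 0.4139]
ee_rot: [[-0.12, -0.962, 0.244], [-0.993, 0.113, -0.045], [0.016, -0.248, -0.969]]
wrist_force: [0.5, 0.3, -2.7]
gripper_width: 0.123
```

The gain is about 2.6° per call, whatever the number of rows, so short calls do the job.

```bash
python3 -m inch '[{"hand":1,"slide":[40,-4.5,22],"yaw":0},{"hand":1,"slide":[40,-4.5,22],"yaw":0}]'
python3 -m inch '[{"hand":1,"slide":[40,-4.5,22],"yaw":0},{"hand":1,"slide":[40,-4.5,22],"yaw":0}]'
python3 -m inch '[{"hand":1,"slide":[40,-4.5,22],"yaw":0},{"hand":1,"slide":[40,-4.5,22],"yaw":0}]'
python3 -m inch '[{"hand":1,"slide":[40,-4.5,22],"yaw":0},{"hand":1,"slide":[40,-4.5,22],"yaw":0}]'
python3 -c "
from station import *;print(sense()['joints'])"
```

```text
time_s: 29.62
tcp_pos: [0.9347, -0.1064, 0.4194]
ee_rot: [[-0.121, -0.95, 0.288], [-0.992, 0.111, -0.053], [0.018, -0.293, -0.956]]
wrist_force: [-0.4, -0.7, -3.1]
gripper_width: 0.125
time_s: 29.88
tcp_pos: [0.9444, -0.1072, 0.4245]
ee_rot: [[-0.122, -0.935, 0.332], [-0.992, 0.108, -0.06], [0.021, -0.337, -0.941]]
wrist_force: [-0.2, -0.1, -1.9]
gripper_width: 0.125
time_s: 30.12
tcp_pos: [0.9543, -0.108, 0.4293]
ee_rot: [[-0.123, -0.919, 0.375], [-0.992, 0.105, -0.068], [0.023, -0.38, -0.925]]
wrist_force: [-0.3, -0.0, -3.0]
gripper_width: 0.13
time_s: 30.38
tcp_pos: [0.9645, -0.1089, 0.434]
ee_rot: [[-0.124, -0.9, 0.417], [-0.992, 0.102, -0.075], [0.025, -0.423, -0.906]]
wrist_force: [-0.3, 0.0, -2.6]
gripper_width: 0.13
[  4.51120645  57.29371885  80.59023015   6.18643776 -88.95779789
 -10.07838563]
```

```bash
python3 -m inch '[{"hand":1,"slide":[40,-4.5,22],"yaw":0},{"hand":1,"slide":[40,-4.5,22],"yaw":0}]'
python3 -m inch '[{"hand":1,"slide":[40,-4.5,22],"yaw":0},{"hand":1,"slide":[40,-4.5,22],"yaw":0}]' >/dev/null
python3 -m inch '[{"hand":1,"slide":[40,-4.5,22],"yaw":0},{"hand":1,"slide":[40,-4.5,22],"yaw":0}]' >/dev/null
python3 -m inch '[{"hand":1,"slide":[40,-4.5,22],"yaw":0},{"hand":1,"slide":[40,-4.5,22],"yaw":0}]'
python3 -c "
from station import *;print(sense()['joints'])"
```

```text
time_s: 30.62
tcp_pos: [0.9748, -0.1097, 0.4386]
ee_rot: [[-0.125, -0.88, 0.459], [-0.992, 0.098, -0.082], [0.028, -0.465, -0.885]]
wrist_force: [-0.7, 0.7, -3.0]
gripper_width: 0.129
time_s: 31.38
tcp_pos: [1.0059, -0.1125, 0.4522]
ee_rot: [[-0.129, -0.807, 0.577], [-0.991, 0.085, -0.102], [0.034, -0.585, -0.81]]
wrist_force: [-1.0, -0.5, -2.0]
gripper_width: 0.123
[  4.61608441  58.02388048  80.58671223   8.74274512 -77.73381701
 -10.56365867]
```

```bash
python3 -m inch '[{"hand":1,"slide":[40,-4.5,22],"yaw":0},{"hand":1,"slide":[40,-4.5,22],"yaw":0}]' >/dev/null
python3 -m inch '[{"hand":1,"slide":[40,-4.5,22],"yaw":0},{"hand":1,"slide":[40,-4.5,22],"yaw":0}]' >/dev/null
python3 -m inch '[{"hand":1,"slide":[40,-4.5,22],"yaw":0},{"hand":1,"slide":[40,-4.5,22],"yaw":0}]'
python3 -c "
from station import *;print(sense()['joints'])"
```

```text
time_s: 32.12
tcp_pos: [1.0357, -0.1153, 0.4656]
ee_rot: [[-0.133, -0.719, 0.682], [-0.99, 0.069, -0.12], [0.039, -0.691, -0.721]]
wrist_force: [0.1, -0.3, -2.2]
gripper_width: 0.127
[  4.62403169  58.87294362  80.58390213  10.79015107 -69.17459131
 -11.29517808]
```

The tool now leans 44° and the grip is still square. I'll bring the board back over the mat.

```bash
python3 -m inch '[{"hand":1,"slide":[-3,1,0],"yaw":0},{"hand":1,"slide":[-7,2,-0.5],"yaw":0},{"hand":1,"slide":[-12,3.3,-1.5],"yaw":0},{"hand":1,"slide":[-17,4.6,-3],"yaw":0},{"hand":1,"slide":[-22,6,-4],"yaw":0},{"hand":1,"slide":[-27,7.3,-5],"yaw":0},{"hand":1,"slide":[-32,8.6,-6],"yaw":0},{"hand":1,"slide":[-36,9.8,-7],"yaw":0},{"hand":1,"slide":[-39,10.7,-8],"yaw":0},{"hand":1,"slide":[-40,11,-8],"yaw":0}]'
python3 -c "
from station import *;print(sense()['joints'])"
```

```text
time_s: 33.38
tcp_pos: [0.6334, -0.0058, 0.386]
ee_rot: [[-0.133, -0.718, 0.683], [-0.99, 0.068, -0.121], [0.04, -0.692, -0.721]]
wrist_force: [1.0, -0.2, -1.8]
gripper_width: 0.124
[ 11.42233006   5.46018972 -35.21359242  63.62750611 -16.47562968
 -75.15929707]
```

Joint 5 is near its limit because the wrist is almost straight. I'll go higher before moving in, which bends the wrist again.

```bash
python3 -m inch '[{"hand":1,"slide":[0,0,2],"yaw":0},{"hand":1,"slide":[0,0,5],"yaw":0},{"hand":1,"slide":[0,0,8],"yaw":0},{"hand":1,"slide":[0,0,12],"yaw":0},{"hand":1,"slide":[0,0,16],"yaw":0},{"hand":1,"slide":[0,0,16],"yaw":0}]'
python3 -c "
from station import *;print(sense()['joints'])"
```

```text
time_s: 34.12
tcp_pos: [0.6365, -0.0046, 0.5528]
ee_rot: [[-0.133, -0.711, 0.691], [-0.991, 0.071, -0.117], [0.034, -0.7, -0.713]]
wrist_force: [-0.3, 0.4, -3.0]
gripper_width: 0.123
[ 19.6766       2.38923569  -8.98541055  30.64741371 -42.28536624
 -42.68653692]
```

```bash
python3 -m inch '[{"hand":1,"slide":[-3,1,1],"yaw":0},{"hand":1,"slide":[-6,2,2],"yaw":0},{"hand":1,"slide":[-9,3,3],"yaw":0},{"hand":1,"slide":[-12,4,4],"yaw":0},{"hand":1,"slide":[-15,4.5,4],"yaw":0},{"hand":1,"slide":[-18,5,4],"yaw":0},{"hand":1,"slide":[-18,5,4],"yaw":0},{"hand":1,"slide":[-18,5,4],"yaw":0}]'
python3 -c "
from station import *;print(sense()['joints'])"
```

```text
time_s: 35.12
tcp_pos: [0.4559, 0.0448, 0.5856]
ee_rot: [[-0.133, -0.719, 0.683], [-0.99, 0.069, -0.12], [0.039, -0.692, -0.721]]
wrist_force: [0.9, 0.1, -2.7]
gripper_width: 0.127
[ 38.54087883 -15.82849512 -22.00044555  37.88696471 -57.72456207
 -58.52002148]
```

```bash
python3 -m inch '[{"hand":1,"slide":[0,0,0],"yaw":0},{"hand":1,"slide":[0,0,0],"yaw":0},{"hand":1,"slide":[0,0,0],"yaw":0}]'
python3 - <<'E'
from h import *
j=capture("side");k=capture("scene");w=capture("wrist");s=sense();print(s['joint_velocities'],s['tcp_pos']+s['ee_rot'][:,2]*.158)
cv2.imwrite("pics/fin.png",np.vstack([np.hstack([j[:,100:],cv2.resize(k,(388,291))[:291] if 0 else cv2.copyMakeBorder(cv2.resize(k,(388,291)),0,93,0,0,0)]),cv2.copyMakeBorder(cv2.resize(w,(280,210)),0,0,0,520,0)]))
E
```

```text
time_s: 35.5
tcp_pos: [0.4563, 0.0447, 0.586]
ee_rot: [[-0.134, -0.718, 0.683], [-0.99, 0.069, -0.121], [0.04, -0.692, -0.72]]
wrist_force: [-0.0, -0.7, -2.4]
gripper_width: 0.126
[ 0.1117 -0.1554  0.0549  0.0283 -0.0458  0.0137] [0.564  0.0256 0.4724]
```

View pics/fin.png

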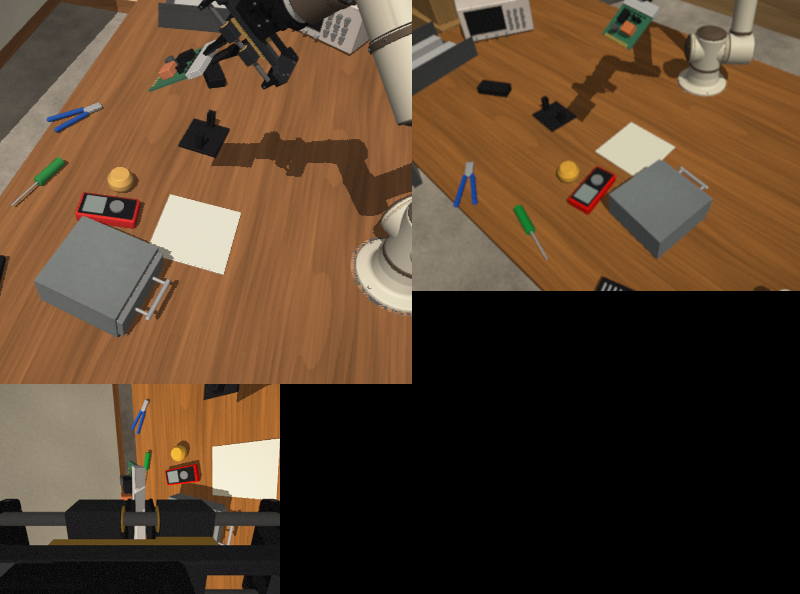

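The last picture shows the board held squarely by its bar, parts (orange block) facing up and leaning at about 45°. The drawer is shut, and the multimeter and tip cleaner are where they started. I'm handing in.

```bash
python3 -c "
from station import *;print(finish_job());print(sense()['time_s'],sense()['gripper_width'],sense()['tcp_pos'])"
```

```text
the job is handed in; nothing more can be done
None
the job is handed in; nothing more can be done
```

I put the pack in the drawer and pushed it shut until it met about 17 N at its stop. I then drew the board straight up out of its stand and handed in at about 35.5 s, with the board held leaning over the mat. The hand-in gives no verdict.

**How the lean was made:** The moves only offer shifts and yaw. I twice tried leaning the board on the mat and pinching the bar on its diagonal. Both times it slipped back toward upright, so I squared the grip again. What worked was reaching past the arm's limit repeatedly, clear of everything. Each out-of-reach call left about 2.6° of lasting tool tilt. Joint 3 sat right at its 80.66° limit meanwhile; the highest reading was 80.658°.

**Last checks:**

| Check | Result |
|---|---|
| Tool lean (bar square in the pads) | 44°, so the board's component side is up about 46° from level |
| Long edges, worked out from the tool pose | about 2° off level |
| Board middle from the mat centre, worked out from the tool pose | about 24 mm |
| Lower edge above the bench | about 0.47 m, far above the 100 mm needed |
| Motion | arm still (joint speeds at most 0.16 °/s), weight still on the wrist |
| Last picture | drawer shut, multimeter and tip cleaner apparently where they started |

- **Not measured:** I never measured the pack's position inside the shut drawer; I only saw it lying there before pushing. The board's angles come from the tool pose and the bar sitting flat in the pads, not from a separate camera measurement.

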